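# Put the run knob back on the lens cleaner and hold it pressed

### The job

The run knob has come off the ultrasonic lens cleaner and stands on the counter. First turn the level dial until its pointer lines up with the small setting tab on the ring round it, leaving the tab where it is; then push the run knob fully home on its D-shaped shaft, press it down until the sprung shaft is at the bottom of its travel, and finish while still holding it pressed there, so that the bath runs. Do not disturb the cream pot or the rubber stamp.

Things in the scene. Friction and masses are not known exactly. Their poses are not given: they have to be found in the camera images.
- cleaner: white lens cleaner, fixed, 210 (x) x 220 (y) mm, origin at the centre of its underside, front (-x) to the robot, the till with its 0.32 m high screen to its right. Flat deck 62 mm high to 12 mm behind the origin, then the bath with clear lid, 80 mm high. On the deck, 52 mm before the origin: the level dial (55 mm to the left, +y) and the bare run shaft (55 mm to the right)
- level_dial (a joint): angle of the level dial, rad: 0 with the pointer to the near left corner of the cleaner (135 degrees anticlockwise from its +x), growing clockwise seen from above to 4.71. About 0.05 N m to turn, stays where it is left. At the start it stands 0.6 to 1.5 rad short of the tab, so it must turn clockwise
- dial_axis (a point): top centre of the level dial's grip bar, on the turning axis, 102 mm above the counter. The black dial has a round skirt 44 mm across, up to 18 mm below this point, and on it a grip bar 36 mm long, 12 mm thick, 20 mm high. x axis along the bar to the pointer end, z up
- dial_pointer (a point): tip of the dial's pointer: a small nose at the foot of the skirt, 26.5 mm out from the axis below the white-lined end of the bar
- tab_mark (a point): the setting tab, a black wedge 8 mm wide and 8 mm high with a white line on top, on a thin steel ring round the dial, from 28 to 40 mm out from the dial axis; the point is on its top, 33 mm out; x axis outwards along the radius from the dial axis, z up. It holds its place by friction
- level_tab (a joint): angle of the setting tab, on the same scale as the level dial; the dial is right when its value equals this one
- shaft_seat (a point): centre of the top of the run shaft's D-shaped white flange, where the knob's underside comes to rest: 72 mm above the counter with the shaft out. x axis towards the side of the shaft's flat, z up. On it stands the steel D-shaft: 16 mm diameter, 13 mm high, tip bevelled over 3 mm, flat 2 mm from the axis
- shaft_flat (a point): middle of the straight edge of the flange, 8.5 mm from the shaft axis on the side of the flat (the flange is D-shaped too, 26 mm diameter, its straight edge parallel to the shaft's flat)
- run_spindle (a joint): turn of the run shaft, rad: 0 with the flat facing the cleaner's +x (the bath), growing clockwise seen from above; turns with friction of about 0.08 N m
- run_shaft (a joint): how far the run shaft is pressed in, m: 0 out, 0.006 at the bottom stop. A spring pushes it out: it starts to move at about 5 N and is at the stop at about 12 N
- run_knob: loose black run knob standing on its underside on the counter, 45 g, 38 mm high: round skirt 44 mm across, 18 mm high, on it a grip bar 36 mm long (x), 12 mm thick (y), from 18 to 38 mm high. Origin: centre of the underside. x axis along the bar to its pointer end, z up
- knob_pointer (a point): pointer end of the run knob: small nose at the foot of the skirt, 26.5 mm from its axis, below the white-lined end of the bar. The bore (open at the underside, 18 mm diameter, 15 mm deep, bevelled mouth) is D-shaped with its flat 2.6 mm from the axis on this pointer side: the pointer must face the same way as the shaft's flat; about 0.2 rad of play when on
- cream_pot: white cream pot with screw lid, 54 mm across, 43 mm high, standing on the counter near the knob; origin at the centre of its underside; to be left alone
- rubber_stamp: rubber stamp with turned wooden grip, 31 x 58 mm, 72 mm high, standing on the counter near the knob; origin at the centre of its underside; to be left alone

How it is judged (in metres and radians):
On the way, in this order (a step that is already met when the one before it is completed fails the run):
1. the level dial's pointer lines up with the setting tab (angle between the x axis of dial_axis and the x axis of tab_mark, either way round below 0.14 rad and distance between dial_pointer and tab_mark below 0.02 m), for 0.2 s.
2. the run knob is fully home on the D-shaft (z of run_knob in the frame of shaft_seat below 0.002 m and horizontal distance between run_knob and shaft_seat below 0.003 m and angle between run_knob's own z axis and vertical below 0.1 rad and angle between the x axis of run_knob and the x axis of shaft_seat, either way round below 0.4 rad), for 0.2 s.
At the end, for the whole second after the job is handed in: The level dial points at the setting tab (within 8 degrees), the run knob sits home on the shaft (underside within 2 mm of the flange, within 3 mm of its axis, upright), and the gripper's fingers keep the sprung shaft pressed in at least 4.5 mm of its 6 mm (all of step 1 and all of step 2 and value of joint run_shaft above 0.0045 m and contact force between the fingers and run_knob above 4 N); the arm keeps its last pose, push and grip.
It fails at once if the setting tab is pushed out of place (distance of tab_mark from where it was at the start of the episode above 0.004 m).
It fails at once if the cream pot is disturbed (distance of cream_pot from where it was at the start of the episode above 0.02 m or angle between cream_pot's own z axis and vertical above 0.5 rad).
It fails at once if the rubber stamp is disturbed (distance of rubber_stamp from where it was at the start of the episode above 0.02 m or angle between rubber_stamp's own z axis and vertical above 0.5 rad).
It also fails if it takes over 61 s, if anything falls off the work surface, if the arm or the gripper's body presses on something with over 40 N, if the wrist force passes 120 N, or if a joint passes its speed limit or range.

### The arm

A 6-joint arm with a two-finger parallel gripper is mounted at the origin on a cart in front of the work surface, level with it; the furniture and walls round the work are solid. World frame = base frame: x ahead of the robot, y to its left, z up, the work surface at z = 0. Lengths are in mm, angles in rad, forces in N, time in s.
With the tool pointing down it reaches from about 400 to 925 mm from the base axis. Payload 12.5 kg.
Tool frame: the origin (TCP) lies midway between the tips of the shut fingers; the grasp point (between the pads) lies 19 mm behind it (arm.grasp_offset is the x of the grasp point in the tool frame, in mm); x points along the fingers, y is the direction in which the jaws open and shut, and the axes are right-handed (so a half turn about x gives the same grasp; the last joint's range is limited). The gripper opens to 95 mm and grips with 3 to 60 N. Pads are 20 mm wide; open, the fingers measure 119 mm over their backs; the gripper's body (75 mm by 180 mm) begins 59 mm behind the grasp point.
Start: joints at [1.185, 0.491, 1.559, -0, 1.092, -0.106], TCP at [172.585, 600.717, 214.661] pointing down, gripper open.
Joint ranges: [-3.1, 3.1], [-0.84, 2.19], [0.05, 2.79], [-1.13, 4.28], [0.06, 2.93], [-2.69, 2.69]. Speed limits (rad/s): [2.22, 2.22, 2.79, 3.14, 3.14, 3.14].

### API

Orientations are given as a 3x3 rotation matrix whose columns are the frame's x, y, z axes.
In Python, from rig import sensors, imaging, arm gives the robot as it stands.
- The arm moves only by the tool send_rows, never from a script. Its argument "moves" is a list of rows, each a list of 7 numbers: the turn, a rotation vector about the tool's x, y, z in rad, then the shift along the tool's x, y, z in mm, then the finger opening in mm, from 0 to 95.1. A call has 1 to 8 rows; each row shifts and turns the commanded pose from where the row before left it, along the tool's axes as they then stand; what a row does not reach is not made up. A row lasts 1/10 s, in which the tool goes at most 50 mm and 8.59 degrees, less where a joint would pass 70% of its speed; a pose out of reach is approached as far as the arm can. A call with a gripper value outside its range is refused whole. The fingers move at their own pace and stop on an object; the grip force is fixed at half the most. Time passes only in rows, so rows that do not move let the fingers close. It gives the time, the measured TCP pose, the force and the opening at its end, in the units of the state.
- sensors.sense(): the state, without advancing time (a new reading comes with each control period).
- imaging.camera(name): name is "side" or "top"; returns a dict with "image" (420x560x3 uint8, red, green, blue), "range_z" (420x560 float32, mm along the optical axis (not along the pixel's ray), 0 where there is no reading), "fx", "fy", "cx", "cy" (pixels), "k1" (the pictures are not rectified: a ray, as slopes to the right and down, at radius r is drawn at 1 + k1 r^2 times it, then the intrinsics apply), "R" (3x3) and "t" (3): a world point X has camera coordinates R X + t. Camera axes: x right, y down, z forward; pixel columns grow to the right and rows downward; lengths in mm; the calibration is good to about 2 mm. A picture is of the moment at which its call begins.
- arm.sign_off(): hands the job in, once; it reports no verdict.
The state is a dict: "t": time; "joint_positions": joint angles; "qvel": joint speeds; "joint_efforts": joint torques, N m; "eef_pos": TCP position; "tcp_rot": TCP orientation; "ft_force": force on the tool from outside, world axes, zero at the start; "moment": the same for the moment, N m; "finger_gap": finger opening in mm.
Only numpy, scipy, OpenCV 4.12 (cv2) and the standard library are available. Lean on these libraries where they do the work, as an engineer would, in place of code of your own. Each camera call takes 0.05 s, during which the arm holds its last target. There are 200 camera calls.

## Working session

There is one attempt and no reset: what is moved stays moved. The work goes in short steps, Python scripts to look and compute and a tool call to move; the robot and the scene stay as the last step left them, time stands still between calls to the robot, and variables do not carry over. Pictures are saved under pics/ and viewed, about 8 in all and at most 12, crops included, and the job is handed in when it is done.

Besides the shell and the picture viewer there is one more tool, called after "Request:" as name(argument=value, ...) on one line, values as JSON. send_rows: Moves the arm, as the interface text tells. Its arguments: {"type":"object","properties":{"moves":{"type":"array","items":{"type":"array","items":{"type":"number"}}}},"required":["moves"]}

```bash
ls; mkdir -p pics; python3 - <<'E'
from rig import sensors, imaging, arm
import cv2, numpy as np
s=sensors.sense(); print({k:np.round(v,3).tolist() for k,v in s.items()}, arm.grasp_offset)
for n in ("top","side"):
    c=imaging.camera(n); cv2.imwrite(f"pics/{n}0.png",c["image"][:,:,::-1]); np.savez(f"pics/{n}0.npz",**c)
    print(n,{k:np.round(c[k],3).tolist() for k in ("fx","fy","cx","cy","k1","R","t")})
E
```

```text
pics
{'t': 0.0, 'joint_positions': [1.185, 0.492, 1.559, -0.0, 1.092, -0.106], 'qvel': [-0.001, 0.001, 0.001, -0.001, 0.001, -0.001], 'joint_efforts': [0.001, -61.266, -25.818, 0.069, 0.048, -0.0], 'eef_pos': [172.495, 600.457, 214.063], 'tcp_rot': [[-0.0, 0.276, 0.961], [-0.001, 0.961, -0.276], [-1.0, -0.001, -0.0]], 'ft_force': [0.193, 0.362, -0.752], 'moment': [0.033, 0.047, 0.033], 'finger_gap': 95.012} -18.8
top {'fx': 417.607, 'fy': 417.607, 'cx': 272.826, 'cy': 209.769, 'k1': -0.012, 'R': [[0.022, -0.999, 0.025], [-0.985, -0.026, -0.168], [0.168, -0.021, -0.985]], 't': [213.666, 559.621, 862.632]}
side {'fx': 412.54, 'fy': 412.54, 'cx': 281.175, 'cy': 213.208, 'k1': 0.04, 'R': [[-0.971, -0.238, -0.005], [-0.151, 0.636, -0.757], [0.183, -0.735, -0.653]], 't': [580.463, -16.23, 1006.846]}
```

View pics/top0.png

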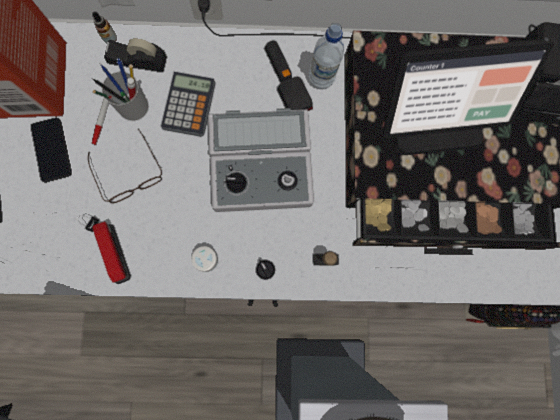

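View pics/side0.png

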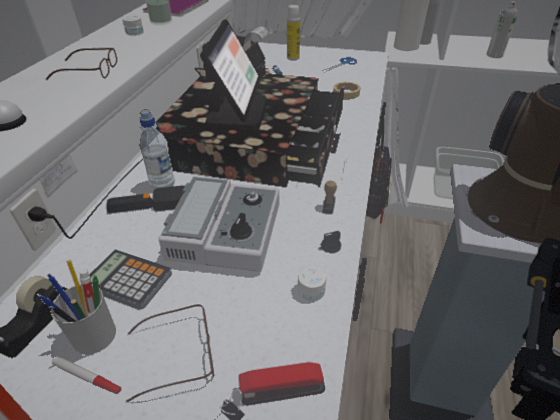

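The top view shows the dial at about (236,182), the shaft at (288,180), the knob at (265,269), the pot at (204,258) and the stamp at (325,259). In the side view the dial is at about (241,226), the shaft at (252,198) and the knob at (331,241). Next come enlarged crops.

```bash
cat > h.py <<'E'
import numpy as np, cv2
from rig import sensors, imaging, arm
def load(n): return dict(np.load(f"pics/{n}.npz"))
def K(c): return np.array([[c["fx"],0,c["cx"]],[0,c["fy"],c["cy"]],[0,0,1.]]), np.array([float(c["k1"]),0,0,0])
def onplane(c,u,v,z):
    k,d=K(c); x=cv2.undistortPoints(np.array([[[u,v]]],float),k,d)[0,0]
    R,t=c["R"],c["t"]; o=-R.T@t; r=R.T@np.array([x[0],x[1],1.]); return o+r*(z-o[2])/r[2]
def proj(c,X):
    k,d=K(c); return cv2.projectPoints(np.atleast_2d(np.array(X,float)),cv2.Rodrigues(c["R"])[0],c["t"],k,d)[0][:,0]
def crop(c,u,v,w=32,h=36,s=8):
    im=c["image"][v-h//2:v+h//2,u-w//2:u+w//2,::-1]
    im=cv2.resize(im,None,fx=s,fy=s,interpolation=cv2.INTER_CUBIC)
    for i in range(0,w,4): cv2.line(im,(i*s,0),(i*s,(10 if (u-w//2+i)%10 else 10)),(0,255,255),1)
    for i in range(0,w):
        if (u-w//2+i)%10==0: cv2.putText(im,str(u-w//2+i),(i*s,20),0,.4,(0,255,0),1); cv2.line(im,(i*s,0),(i*s,8),(0,255,0),1)
    for j in range(0,h):
        if (v-h//2+j)%10==0: cv2.putText(im,str(v-h//2+j),(0,j*s+4),0,.4,(0,255,0),1)
    return im
def grab(name,tag):
    c=imaging.camera(name); np.savez(f"pics/{tag}.npz",**c); return c
E
python3 - <<'E'
from h import *
t,s=load("top0"),load("side0")
a=np.hstack([crop(t,236,181),crop(t,288,180),crop(t,265,268)])
b=np.hstack([crop(s,241,226),crop(s,252,198),crop(s,331,240)])
cv2.imwrite("pics/m1.png",np.vstack([a,b]))
for n,u,v,z in (("dial",236,182,102),("shaft",288,180,85),("knob",265,269,38),("pot",204,258,43),("stamp",325,259,72)): print(n,onplane(t,u,v,z).round(1))
for n,u,v,z in (("pot",312,272,43),("stamp",330,184,72)): print(n,onplane(s,u,v,z).round(1))
# cleaner corners on top
for u,v,z in ((212,210,62),(313,206,62),(209,157,62),(311,153,62)): print(onplane(t,u,v,z).round(1))
E
```

```text
dial [600.4 305.  102. ]
shaft [611.8 197.3  85. ]
knob [426.7 240.7  38. ]
pot [446.8 371.   43. ]
stamp [449.1 117.2  72. ]
pot [447.7 361.6  43. ]
stamp [452.8 112.3  72. ]
[547.5 356.4  62. ]
[561.8 141.6  62. ]
[663.9 368.3  62. ]
[679.5 146.6  62. ]
```

View pics/m1.png

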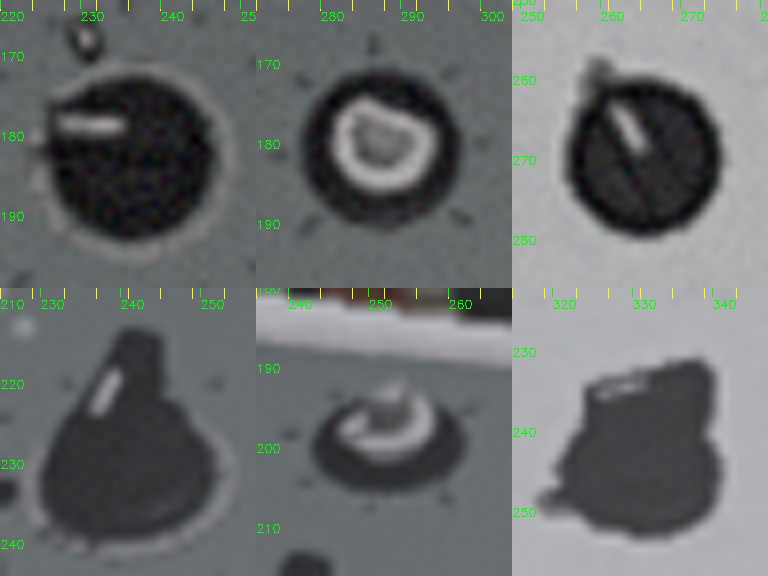

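The montage shows three things:
- **Dial:** the white line points left in the top view, from (225,178) to (235,178). The tab is at about (230.5,167.5).
- **Flange:** the flat faces up and slightly right, about (289,173).
- **Knob:** the pointer nose is at about (259,258) and the skirt centre at about (265,269).

Now I'll use the depth data to refine these.

```bash
cat >> h.py <<'E'
def cloud(c):
    k,d=K(c); h,w=c["range_z"].shape; g=np.stack(np.meshgrid(np.arange(w),np.arange(h)),-1).reshape(-1,1,2).astype(float)
    x=cv2.undistortPoints(g,k,d)[:,0]; z=c["range_z"].ravel(); p=np.c_[x*z[:,None],z]
    return (p-c["t"])@c["R"], z>0
def near(c,xy,r,z0,z1):
    P,m=cloud(c); m&=(np.hypot(P[:,0]-xy[0],P[:,1]-xy[1])<r)&(P[:,2]>z0)&(P[:,2]<z1); return P[m]
def bar(P):
    m=P[:,:2].mean(0); (cx,cy),(w,h),a=cv2.minAreaRect(P[:,:2].astype(np.float32)); e,v=np.linalg.eigh(np.cov((P[:,:2]-m).T)); d=v[:,1]
    return m.round(1),(round(cx,1),round(cy,1)),(round(w),round(h)),round(np.degrees(np.arctan2(d[1],d[0])),1),len(P)
E
python3 - <<'E'
from h import *
for n in ("top0","side0"):
    c=load(n); print(n)
    P=near(c,(600,305),40,60,120); print("dial hist",np.histogram(P[:,2],np.arange(60,116,4))[0])
    print("dialbar",bar(near(c,(600,305),35,95,110)), "skirt",bar(near(c,(600,305),30,78,90)))
    print("knobbar",bar(near(c,(427,240),35,30,46)),"skirt",bar(near(c,(427,240),35,12,24)))
    print("shaft",bar(near(c,(611,198),20,80,92)),"flange",bar(near(c,(611,198),20,67,76)))
    print("pot",bar(near(c,(447,366),45,35,50)),"stamp",bar(near(c,(450,115),45,50,80)),bar(near(c,(450,115),45,6,30)))
    for z in (0,): 
        P=near(c,(427,300),50,-15,10); print("counter z",np.median(P[:,2]))
    P=near(c,(605,250),25,40,75); print("deck z",np.median(P[:,2]))
t=load("top0")
print("skirt circ (z~75)",[onplane(t,u,v,z).round(1) for u,v,z in ((235.8,181.9,80),)])
print("tab",onplane(t,230.2,167,72).round(1),"dial line",onplane(t,225,177.6,102).round(1),onplane(t,235,177.6,102).round(1))
print("collar",onplane(t,287.1,180.2,64).round(1), "knob skirt",onplane(t,265.2,269.3,12).round(1),"nose",onplane(t,259.2,258.3,3).round(1),"line",onplane(t,261.3,262,38).round(1),onplane(t,265.2,268.6,38).round(1))
print("flat",onplane(t,284.8,173.7,72).round(1),onplane(t,294.4,176.7,72).round(1))
E
```

```text
top0
dial hist [522 201  57  38  22  80  12  10   8  14  82   6   0]
dialbar (array([607.6, 307.9]), (607.4, 308.4), (12, 35), np.float64(91.0), 104) skirt (array([604.2, 308.1]), (607.4, 309.4), (35, 32), np.float64(-179.0), 113)
knobbar (array([427.4, 241. ]), (427.4, 241.0), (35, 12), np.float64(-146.6), 95) skirt (array([426.9, 241.5]), (427.0, 241.1), (31, 35), np.float64(125.0), 123)
shaft (array([614.4, 199.6]), (614.6, 199.7), (14, 9), np.float64(68.0), 29) flange (array([614.7, 198.9]), (614.6, 197.2), (35, 22), np.float64(57.6), 78)
pot (array([446.7, 372.7]), (446.9, 372.6), (51, 53), np.float64(54.6), 502) stamp (array([452.6, 107.9]), (453.0, 107.4), (30, 27), np.float64(101.9), 172) (array([451.3, 115.6]), (452.4, 106.9), (24, 57), np.float64(89.1), 141)
counter z -0.09911878813706053
deck z 62.675614161482684
side0
dial hist [417  90  71  34  40  66  18  19  16  20  67   0   0]
dialbar (array([606.4, 309.6]), (607.2, 306.9), (38, 12), np.float64(87.3), 92) skirt (array([603.5, 313.5]), (605.4, 311.3), (35, 28), np.float64(45.7), 113)
knobbar (array([425.9, 242.6]), (42
[... 165 characters left out ...]
, 199.6), (14, 8), np.float64(68.0), 19) flange (array([613.6, 202.9]), (614.0, 201.9), (24, 19), np.float64(-155.4), 46)
pot (array([445.4, 376.1]), (446.3, 373.7), (52, 52), np.float64(114.4), 529) stamp (array([451.1, 113.1]), (451.9, 109.7), (28, 27), np.float64(-178.6), 141) (array([450.6, 116.5]), (451.0, 109.4), (26, 54), np.float64(84.9), 152)
counter z -0.3487028525483173
deck z 62.4058929715093
skirt circ (z~75) [array([605.8, 307. ,  80. ])]
tab [640.1 320.7  72. ] dial line [609.  327.9 102. ] [609.6 307.4 102. ]
collar [616.4 198.   64. ] knob skirt [426.8 240.1  12. ] nose [451. 254.   3.] line [441.4 249.   38. ] [427.6 240.3  38. ]
flat [628.6 203.6  72. ] [622.6 183.   72. ]
```

Request:
send_rows(moves=[[0.145,0,0,0,0,0,60],[0.145,0,0,0,0,0,60],[0.145,0,0,0,0,0,60],[0.145,0,0,0,0,0,60],[0.145,0,0,0,0,0,60],[0.145,0,0,0,0,0,60],[0.145,0,0,0,0,0,60],[0.145,0,0,0,0,0,60]])

```text
t: 0.9
eef_pos: [172.5, 600.6, 214.3]
tcp_rot: [[-0.0, 0.992, 0.125], [-0.001, 0.125, -0.992], [-1.0, -0.0, 0.001]]
ft_force: [0.5, -0.2, 0.3]
finger_gap: 60.2
```

Request:
send_rows(moves=[[0.14,0,0,0,0,0,60],[0,0,0,0,36,24,60],[0,0,0,0,36,24,60],[0,0,0,0,36,24,60],[0,0,0,0,36,24,60],[0,0,0,0,36,24,60],[0,0,0,0,36,24,60],[0,0,0,0,0,0,60]])

```text
t: 1.7
eef_pos: [390.8, 452.2, 214.2]
tcp_rot: [[0.0, 1.0, -0.013], [-0.001, -0.013, -1.0], [-1.0, 0.0, 0.001]]
ft_force: [-1.3, 0.6, 0.0]
finger_gap: 59.6
```

Request:
send_rows(moves=[[0,0,0,12,36.4,23.6,45],[0,0,0,12,36.4,23.6,45],[0,0,0,12,36.4,23.6,45],[0,0,0,12,36.4,23.6,45],[0,0,0,12,36.4,23.6,45],[0,0,0,12,36.4,23.6,45],[0,0,0,0,0,0,45],[0,0,0,0,0,0,45]])

```text
t: 2.5
eef_pos: [604.3, 310.9, 141.7]
tcp_rot: [[-0.002, 1.0, -0.01], [-0.0, -0.01, -1.0], [-1.0, -0.002, 0.0]]
ft_force: [-1.0, -0.2, -0.3]
finger_gap: 45.0
```

Request:
send_rows(moves=[[0,0,0,15,2,2,45],[0,0,0,15,0,0,45],[0,0,0,15,0,0,45],[0,0,0,9,0,0,45],[0,0,0,0,0,0,45]])

```text
t: 3.0
eef_pos: [605.4, 309.3, 86.7]
tcp_rot: [[-0.003, 1.0, -0.008], [-0.001, -0.009, -1.0], [-1.0, -0.003, 0.001]]
ft_force: [1.0, 1.0, -0.6]
finger_gap: 44.8
```

```bash
python3 - <<'E'
from h import *
t=grab("top","top1");s=grab("side","side1"); print(sensors.sense()["eef_pos"].round(1))
a=np.hstack([crop(t,236,181,48,40,8),crop(s,241,226,48,40,8)])
cv2.imwrite("pics/m2.png",a)
E
```

```text
[606.4 309.4  88.6]
```

View pics/m2.png

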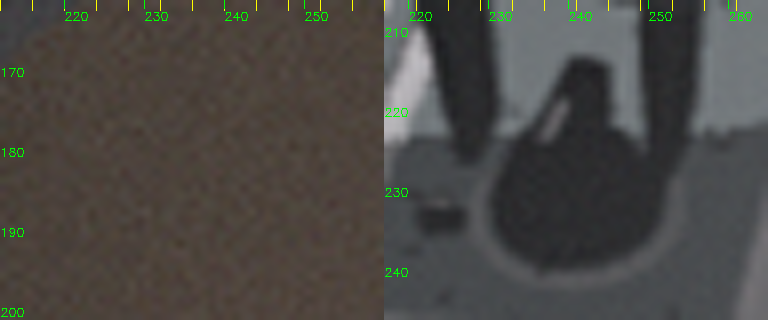

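The top view is blocked by the arm. In the side view the fingers straddle the bar, and the tab is at about (223,231.5). Closing the fingers now.

Request:
send_rows(moves=[[0,0,0,0,0,0,20],[0,0,0,0,0,0,5],[0,0,0,0,0,0,5],[0,0,0,0,0,0,5],[0,0,0,0,0,0,5],[0,0,0,0,0,0,5]])

```text
t: 3.7
eef_pos: [608.0, 309.4, 89.0]
tcp_rot: [[0.004, 1.0, -0.009], [0.001, -0.009, -1.0], [-1.0, 0.004, -0.001]]
ft_force: [8.2, 1.8, -1.9]
finger_gap: 11.4
```

```bash
python3 - <<'E'
from h import *
s=load("side1"); p=onplane(s,222.9,231.3,72); d=p[:2]-[607,308]; print(p, np.degrees(np.arctan2(d[1],d[0])), np.hypot(*d))
for n,r in (("top0",0),("side0",0)):
    c=load(n); P=near(c,(640,320.7),14,66,80); d=P-np.array([607,308,0]); d=d[np.hypot(d[:,0],d[:,1])>27]; print(n,len(d),d.mean(0),np.degrees(np.arctan2(d[:,1].mean(),d[:,0].mean())))
for a in (15,21,27):
    print(a,proj(s,[607+33*np.cos(np.radians(a)),308+33*np.sin(np.radians(a)),72]),proj(load("top0"),[607+33*np.cos(np.radians(a)),308+33*np.sin(np.radians(a)),72]))
E
```

```text
[640.58913327 321.89301475  72.        ] 22.470787233666854 36.34894403709884
top0 21 [32.98027792 13.36283638 70.30989248] 22.056638818747274
side0 19 [31.72573476 14.52164948 69.2601935 ] 24.59473545744164
15 [[224.58897933 229.68537844]] [[232.13082253 167.58971164]]
21 [[224.53830124 230.83976935]] [[230.57277656 168.03093755]]
27 [[224.66622779 231.98516934]] [[229.0683569  168.62709452]]
```

Request:
send_rows(moves=[[0,0,0,0,1.2,0,5],[0.14,0,0,0,0,0,5],[0.14,0,0,0,0,0,5],[0.14,0,0,0,0,0,5],[0.14,0,0,0,0,0,5],[0.14,0,0,0,0,0,5],[0.14,0,0,0,0,0,5],[0.14,0,0,0,0,0,5]])

```text
t: 4.5
eef_pos: [610.7, 308.1, 89.1]
tcp_rot: [[0.006, 0.545, -0.839], [-0.0, -0.839, -0.545], [-1.0, 0.004, -0.005]]
ft_force: [16.6, -7.5, -5.1]
finger_gap: 11.6
```

Request:
send_rows(moves=[[0.14,0,0,0,0,0,5],[0.05,0,0,0,0,0,5],[0,0,0,0,0,0,5],[0,0,0,0,0,0,5]])

```text
t: 4.9
eef_pos: [611.0, 307.6, 89.1]
tcp_rot: [[0.007, 0.381, -0.924], [-0.001, -0.924, -0.381], [-1.0, 0.003, -0.006]]
ft_force: [17.2, -9.7, -5.4]
finger_gap: 11.8
```

Request:
send_rows(moves=[[0,0,0,0,0,0,40],[0,0,0,0,0,0,45],[0,0,0,0,0,0,45],[0,0,0,-20,0,0,45],[0,0,0,-30,0,0,45],[0,0,0,-30,0,0,45],[0,0,0,-30,0,0,45],[0,0,0,0,0,0,45]])

```text
t: 5.7
eef_pos: [608.6, 310.1, 203.1]
tcp_rot: [[0.006, 0.382, -0.924], [0.003, -0.924, -0.382], [-1.0, -0.0, -0.006]]
ft_force: [0.5, -0.6, 0.7]
finger_gap: 45.0
```

Request:
send_rows(moves=[[0,0,0,0,-1,40,60],[0,0,0,0,-1,40,60],[0,0,0,0,-1,40,60],[0,0,0,0,-1,40,50],[0,0,0,20,0,34,50],[-0.09,0,0,20,0,0,50],[-0.085,0,0,10,0,0,50],[0,0,0,0,0,0,50]])

```text
t: 6.5
eef_pos: [425.7, 238.6, 147.3]
tcp_rot: [[-0.003, 0.538, -0.843], [-0.001, -0.843, -0.538], [-1.0, -0.001, 0.003]]
ft_force: [-0.8, 0.3, 0.8]
finger_gap: 50.5
```

```bash
python3 - <<'E'
from h import *
t=grab("top","top2");s=grab("side","side2"); print(sensors.sense()["eef_pos"].round(1))
for c in (t,s):
    print("dialbar",bar(near(c,(607,308),35,95,110)),"knobbar",bar(near(c,(427,240),35,30,42)))
cv2.imwrite("pics/m3.png",np.vstack([np.hstack([crop(t,236,181,48,36,8),crop(s,241,226,48,36,8)]),np.hstack([crop(t,265,268,48,36,8),crop(s,331,240,48,36,8)])]))
E
```

```text
[426.6 238.9 148.6]
dialbar (array([607.6, 307.8]), (608.3, 308.0), (36, 12), np.float64(-157.8), 104) knobbar (array([nan, nan]), (0.0, 0.0), (0, 0), np.float64(nan), 0)
dialbar (array([607.2, 309.7]), (607.4, 308.1), (35, 14), np.float64(-155.8), 109) knobbar (array([426.5, 243.1]), (426.8, 240.9), (36, 15), np.float64(-146.7), 100)h.py:28: RuntimeWarning: Mean of empty slice.
  m=P[:,:2].mean(0); (cx,cy),(w,h),a=cv2.minAreaRect(P[:,:2].astype(np.float32)); e,v=np.linalg.eigh(np.cov((P[:,:2]-m).T)); d=v[:,1]
  ret = um.true_divide(
  avg = a.mean(axis, **keepdims_kw)
h.py:28: RuntimeWarning: Degrees of freedom <= 0 for slice
  m=P[:,:2].mean(0); (cx,cy),(w,h),a=cv2.minAreaRect(P[:,:2].astype(np.float32)); e,v=np.linalg.eigh(np.cov((P[:,:2]-m).T)); d=v[:,1]
  c *= np.true_divide(1, fact)
  c *= np.true_divide(1, fact)
```

View pics/m3.png

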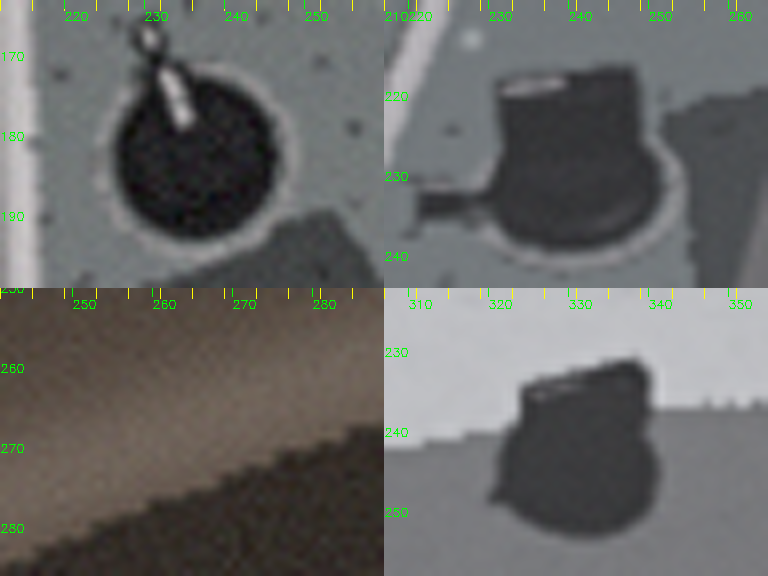

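The dial's white line now points straight at the tab: the tab is at (229.5,168) and the line runs from (231,172) to (233,178). Depth gives 22 to 24° for the bar against about 22.5° for the tab. The knob is undisturbed between the fingers, so I'm going down to grip it.

Request:
send_rows(moves=[[0,0,0,30,0,-1,50],[0,0,0,30,0,0,50],[0,0,0,30,0,0,50],[0,0,0,25,0,0,50],[0,0,0,10,0,0,50],[0,0,0,3,0,0,50],[0,0,0,0,0,0,50],[0,0,0,0,0,0,50]])

```text
t: 7.4
eef_pos: [428.2, 239.6, 21.7]
tcp_rot: [[0.002, 0.537, -0.844], [0.001, -0.844, -0.537], [-1.0, 0.0, -0.002]]
ft_force: [0.4, -0.4, -0.3]
finger_gap: 49.7
```

Request:
send_rows(moves=[[0,0,0,0,0,0,30],[0,0,0,0,0,0,20],[0,0,0,0,0,0,8],[0,0,0,0,0,0,5],[0,0,0,0,0,0,5],[0,0,0,0,0,0,5]])

```text
t: 8.0
eef_pos: [427.6, 239.4, 20.7]
tcp_rot: [[0.0, 0.537, -0.844], [0.0, -0.844, -0.537], [-1.0, -0.0, -0.0]]
ft_force: [-0.5, -0.8, 1.0]
finger_gap: 12.0
```

Request:
send_rows(moves=[[0,0,0,-20,0,0,5],[0,0,0,-40,0,0,5],[0,0,0,-40,0,0,5],[0,0,0,-30,0,0,5],[0,0,0,0,27.3,-27.2,5],[0,0,0,0,27.3,-27.2,5],[0,0,0,0,27.3,-27.2,5],[0,0,0,0,27.3,-27.2,5]])

```text
t: 8.8
eef_pos: [579.3, 205.2, 150.7]
tcp_rot: [[-0.0, 0.537, -0.844], [0.0, -0.844, -0.537], [-1.0, -0.0, -0.0]]
ft_force: [-0.2, -0.1, -0.3]
finger_gap: 12.2
```

Request:
send_rows(moves=[[0,0,0,0,27.2,-27.1,5],[0.13,0,0,0,0,0,5],[0.13,0,0,0,0,0,5],[0.13,0,0,0,0,0,5],[0.13,0,0,0,0,0,5],[0.13,0,0,0,0,0,5],[0.13,0,0,0,0,0,5],[0.12,0,0,0,0,0,5]])

```text
t: 9.6
eef_pos: [615.3, 197.2, 150.3]
tcp_rot: [[-0.001, -0.332, -0.943], [-0.0, -0.943, 0.332], [-1.0, 0.0, 0.001]]
ft_force: [0.9, -0.3, -0.3]
finger_gap: 11.6
```

Request:
send_rows(moves=[[0,0,0,20,0,0,5],[0,0,0,10,0,0,5],[0,0,0,0,0,0,5],[0,0,0,0,0,0,5]])

```text
t: 10.0
eef_pos: [615.5, 197.3, 120.7]
tcp_rot: [[-0.0, -0.327, -0.945], [-0.0, -0.945, 0.327], [-1.0, 0.0, 0.0]]
ft_force: [-0.1, -0.5, -1.0]
finger_gap: 12.0
```

```bash
python3 - <<'E'
from h import *
s=grab("side","side3"); st=sensors.sense(); e=st["eef_pos"]; R=st["tcp_rot"]; print(e.round(1),np.degrees(np.arctan2(R[1,1],R[0,1])),st["finger_gap"],st["ft_force"].round(1))
b=e[2]-20.5
s0=load("side0")
for n,c in (("now",s),):
    P=near(c,e[:2],40,b+34,b+40); print("n",len(P)); print(bar(P) if len(P)>5 else "", "skirt", bar(near(c,e[:2],40,b+10,b+20)))
cv2.imwrite("pics/m4.png",crop(s,254,185,90,60,8))
E
```

```text
[615.7 197.3 121.1] -109.07485159236951 11.664478883974212 [-0.1  0.6  0.4]
n 55
(array([607.8, 204.9]), (609.0, 206.6), (31, 18), np.float64(-139.3), 55) skirt (array([612.1, 209.9]), (611.4, 208.1), (35, 22), np.float64(-170.8), 82)
```

View pics/m4.png

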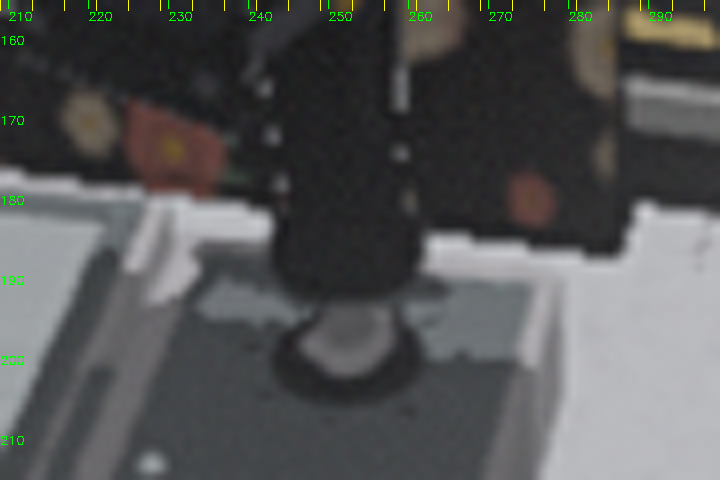

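The side view shows the knob (skirt centre about u=252) right above the shaft collar (about u=252), hovering as planned. I'll lower it while watching the force.

Request:
send_rows(moves=[[0,0,0,8,0,0,5],[0,0,0,5,0,0,5],[0,0,0,2,0,0,5],[0,0,0,2,0,0,5],[0,0,0,1,0,0,5],[0,0,0,0,0,0,5]])

```text
t: 10.65
eef_pos: [616.1, 197.2, 103.0]
tcp_rot: [[0.002, -0.327, -0.945], [0.0, -0.945, 0.327], [-1.0, -0.001, -0.001]]
ft_force: [3.2, -1.0, 1.5]
finger_gap: 11.7
```

Request:
send_rows(moves=[[0,0,0,1,0,0,5],[0,0,0,1,0,0,5],[0,0,0,1,0,0,5],[0,0,0,0,0,0,5]])

```text
t: 11.05
eef_pos: [616.2, 197.3, 100.3]
tcp_rot: [[0.002, -0.327, -0.945], [0.0, -0.945, 0.327], [-1.0, -0.001, -0.002]]
ft_force: [3.2, -1.0, 6.0]
finger_gap: 11.7
```

Request:
send_rows(moves=[[0,0,0,0,-0.2,-0.7,5],[0,0,0,1,0,0,5],[0,0,0,1,0,0,5],[0,0,0,0,0,0,5],[0,0,0,0,0,0,5]])

```text
t: 11.55
eef_pos: [617.2, 197.0, 97.8]
tcp_rot: [[0.002, -0.327, -0.945], [0.0, -0.945, 0.327], [-1.0, -0.001, -0.002]]
ft_force: [6.1, -1.9, 1.0]
finger_gap: 11.6
```

Request:
send_rows(moves=[[0,0,0,0,0,-0.8,5],[0,0,0,1,0,0,5],[0,0,0,1,0,0,5],[0,0,0,0,0,0,5],[0,0,0,0,0,0,5]])

```text
t: 12.05
eef_pos: [617.3, 196.8, 95.5]
tcp_rot: [[0.001, -0.327, -0.945], [0.0, -0.945, 0.327], [-1.0, -0.0, -0.001]]
ft_force: [5.5, -1.9, 1.0]
finger_gap: 11.7
```

Request:
send_rows(moves=[[0,0,0,1,0,-0.5,5],[0,0,0,1,0,0,5],[0,0,0,1,0,0,5],[0,0,0,0,0,0,5],[0,0,0,0,0,0,5]])

```text
t: 12.55
eef_pos: [617.5, 196.8, 92.7]
tcp_rot: [[0.0, -0.327, -0.945], [0.0, -0.945, 0.327], [-1.0, -0.0, -0.0]]
ft_force: [4.0, -1.9, 2.0]
finger_gap: 11.9
```

Request:
send_rows(moves=[[0,0,0,1,0,-0.4,5],[0,0,0,1,0,0,5],[0,0,0,1,0,0,5],[0,0,0,0,0,0,5],[0,0,0,0,0,0,5]])

```text
t: 13.05
eef_pos: [617.6, 196.8, 90.0]
tcp_rot: [[-0.0, -0.327, -0.945], [0.0, -0.945, 0.327], [-1.0, -0.0, 0.0]]
ft_force: [1.2, -1.8, 6.5]
finger_gap: 11.6
```

Request:
send_rows(moves=[[0,0,0,1,0,0,5],[0,0,0,1,0,0,5],[0,0,0,1,0,0,5],[0,0,0,1,0,0,5],[0,0,0,0,0,0,5],[0,0,0,0,0,0,5]])

```text
t: 13.65
eef_pos: [617.6, 196.7, 86.5]
tcp_rot: [[0.0, -0.327, -0.945], [0.0, -0.945, 0.327], [-1.0, -0.0, -0.0]]
ft_force: [-1.1, -1.8, 11.7]
finger_gap: 11.8
```

Request:
send_rows(moves=[[0,0,0,1,0,0,5],[0,0,0,1,0,0,5],[0,0,0,1,0,0,5],[0,0,0,0,0,0,5],[0,0,0,0,0,0,5]])

```text
t: 14.15
eef_pos: [618.0, 196.8, 86.1]
tcp_rot: [[0.002, -0.327, -0.945], [0.0, -0.945, 0.327], [-1.0, -0.001, -0.002]]
ft_force: [-7.2, -4.5, 33.2]
finger_gap: 11.7
```

```bash
python3 - <<'E'
from h import *
s=grab("side","side4"); t=grab("top","top4"); st=sensors.sense(); print(st["eef_pos"].round(1),st["ft_force"].round(1),st["finger_gap"])
print("dial",bar(near(s,(607,308),35,95,110)))
m=np.hstack([crop(s,252,200,50,60,8),crop(s,241,226,50,60,8)]); cv2.imwrite("pics/m5.png",m)
print("pot",bar(near(s,(447,366),45,35,50)),"stamp",bar(near(s,(450,115),45,50,80)))
E
```

```text
[618.  196.8  86.1] [-6.1 -3.5 33.7] 11.705707036535358
dial (array([606.6, 309.6]), (606.9, 307.9), (36, 13), np.float64(-157.7), 108)
pot (array([445.4, 376.3]), (446.1, 374.5), (52, 53), np.float64(106.3), 535) stamp (array([451.2, 113. ]), (451.2, 108.3), (28, 27), np.float64(-173.7), 139)
```

View pics/m5.png

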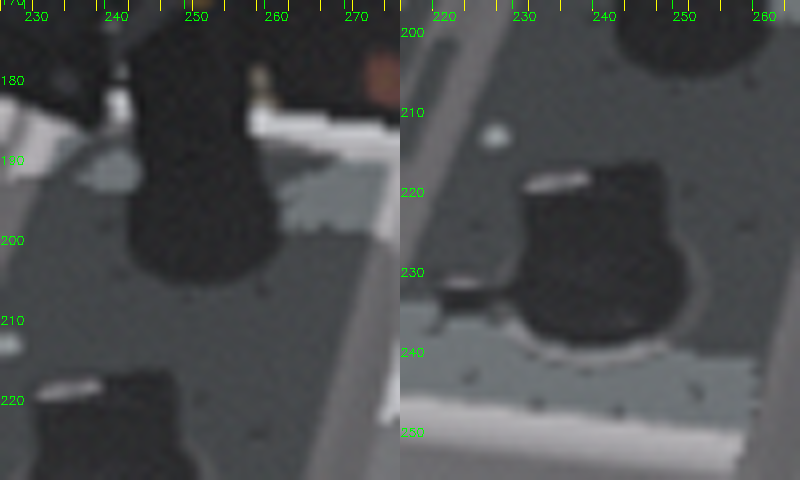

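The knob's skirt now sits at deck level over the collar, with its foot at about (251,205), and the stop is firm at 33 N. The dial still points at its tab, and the pot and stamp haven't moved. I'll ease the push a little and hand in.

Request:
send_rows(moves=[[0,0,0,-1,0,0.3,5],[0,0,0,0,0,0,5],[0,0,0,0,0,0,5],[0,0,0,0,0,0,5]])

```text
t: 14.65
eef_pos: [617.9, 196.8, 86.2]
tcp_rot: [[0.002, -0.327, -0.945], [0.0, -0.945, 0.327], [-1.0, -0.001, -0.002]]
ft_force: [-3.6, -3.5, 25.9]
finger_gap: 11.8
```

```bash
python3 -c "
from rig import arm,sensors
print(arm.sign_off()); s=sensors.sense(); print(s['eef_pos'],s['ft_force'],s['finger_gap'])"
```

```text
the job is handed in; nothing more can be done
None
the job is handed in; nothing more can be done
```

I turned the level dial clockwise to the setting tab, pushed the run knob home on its D-shaft and pressed it to the bottom stop. I then handed in at about 14.7 s, still holding it pressed. Sign-off gives no verdict, so the points below are my own last checks.

- **Dial:** after I let go, depth put the grip bar at 22–24°, with the tab at about 22.5°. At the end it read about 22°, and the side picture showed it still pointing at the tab, which looked unmoved.
- **Knob:** the fingers stopped at 86.2 mm, close to the 86.7 mm I expected with the knob home and the shaft at its stop. The upward force at hand-in was 26 N, well above the 12 N the spring needs. I judged "fully home" from this height, the force and the side picture, because I couldn't see the underside.
- **Pot and stamp:** their depth positions barely changed, within about 1.5 mm of the start.
- **Disagreement:** the dial and shaft turned out 1–2 mm away from where the cameras placed them. This caused sideways forces of up to 17 N on the dial and about 6 N on the shaft, which I partly corrected on the way down.

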